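Reset the rack divider's spring plunger and shelve the spice jar

TASK

The spice jar with the red lid is too wide for the narrow bay of the small wooden rack. Pull up the divider's spring knob, slide the divider away from the end wall of that bay to the very next hole and let the plunger snap fully home, feeling for the hole and never forcing the pin hard against a hole's edge; then stand the jar upright on the rack's floor in the widened bay and let go. Leave the tin, mug, bowl, pepper mill and lemon where they are.

Things in the scene. Friction and masses are not known exactly. Their poses are not given: they have to be found in the camera images.
- rack: Fixed light-wood rack, 170 x 270 mm. Origin: centre of its underside; x away from the robot, y along its length, z up. Floor top at z = 8 mm. End walls 64 mm high; inner faces at y = -131 (narrow bay) and +128 mm. Front lip at x = -90 to -85 mm, 18 mm high. The bay for the jar: floor from the -y end wall to the divider, x = -85 to +22 mm.
- home_hole (a point): Hole where the pin starts, on the aluminium rail at the rack's back (rack x = 32 to 68 mm, top z = 35 mm, along y). All holes are 10.5 mm wide. The next hole is in a steel plate that the cook can shift: it is 37 to 61 mm from here towards the rack's +y, exactly where is not known and must be felt. A third hole, 36 mm beyond that one, is not wanted.
- divider (a joint): Slide of the divider along the rack's +y, in m: 0 in the home hole, play about 1.2 mm each way in a hole, end stop at 0.112. It rubs with about 2.5 N, plus about 1 N when the pin drags on the rail, plus 30 N per m/s of drag.
- divider_top (a point): Middle of the top edge of the divider: a brown board 6 mm thick across the bay (rack x = -82 to +23 mm, top at z = 64 mm, centred at rack y = -97 mm plus the divider slide). It carries a grey saddle (rack x = 22 to 78 mm, 44 mm along y, top at z = 56 mm) that rides over the rail.
- plunger (a joint): Lift of the spring knob and its pin, in m: 0 = fully home, 0.008 to 0.009 = pin riding on the rail between holes, 0.013 = upper stop. Spring: 5 N down at 0, 8 N at the stop. The pin slides sideways only when lifted 9 mm or more. Let go over the rail, it drops into a hole by itself when the divider is slowly pushed (about 10 mm/s) over one; the divider then stops dead.
- knob (a point): Middle height of the black round ribbed spring knob (27 mm diameter, 33 mm high, axis vertical) on top of the divider's saddle: at rack x = 50 mm, z = 86 mm plus the lift. The knob's top is 15 mm above this point, its underside 18 mm below it and the saddle's top 30 mm below (knob down). Can be gripped from above, and pushed sideways to slide the divider.
- pin: Steel plunger pin, 8 mm thick with a round tip, under the knob; it is hidden in the saddle. Its origin lies on the knob's axis at the level of the rack's underside when home. It should never bear on a hole's edge or the rail with more than 20 N.
- spice_jar: Glass spice jar with a red lid, 45 mm diameter, 106 mm high, 0.08 to 0.15 kg, standing on the worktop. Origin: centre of its underside; z up.
- tin: Low food tin, 75 mm diameter, 58 mm high, standing on the rack's floor in the other, wide bay. Origin at its underside. Not to be moved.
- mug: White spotted mug, 82 mm across and 91 mm high with a handle, behind the rack. Not to be moved.
- bowl: White bowl, 115 mm across, 51 mm high, behind and to the right. Not to be moved.
- mill: Dark wooden pepper mill, 55 mm diameter, 197 mm high, behind the rack. Not to be moved.
- lemon: Lemon, 78 x 55 mm, behind the rack to the left. Not to be moved.
Mind the look-alikes: they are no part of the job. Of the things that look like the spice_jar, the largest one is meant.

How it is judged:
By the outcome, as a careful person would: the job done as asked, in the order asked, and still so for the second after the job is handed in, with the robot touching nothing.
It also fails if it takes over 64 s, if anything falls off the work surface, if the arm or the gripper's body presses on something with over 40 N, if the wrist force passes 120 N, or if a joint passes its speed limit or range.

ROBOT

A 6-joint arm with a two-finger parallel gripper is mounted at the origin on a cart in front of the work surface, level with it; the furniture and walls round the work are solid. World frame = base frame: x ahead of the robot, y to its left, z up, the work surface at z = 0. Lengths are in m, angles in rad, forces in N, time in s.
With the tool pointing down it reaches from about 0.3 to 0.875 m from the base axis. Payload 6.4 kg.
Tool frame: the origin (TCP) lies midway between the tips of the shut fingers; the grasp point (between the pads) lies 19 mm behind it; z points along the fingers, x is the direction in which the jaws open and shut, and the axes are right-handed (so a half turn about z gives the same grasp; the last joint's range is limited). The gripper opens to 88 mm and grips with 3 to 60 N. Pads are 18 mm wide; open, the fingers measure 123 mm over their backs; the gripper's body (75 mm by 187 mm) begins 45 mm behind the grasp point.
Start: joints at [-1.336, 0.181, 1.607, -0, 1.354, -0.206], TCP at [0.245, -0.52, 0.239] pointing down, gripper open.
Joint ranges: [-2.99, 2.99], [-0.89, 2.07], [0.3, 2.58], [-1.14, 4.28], [0, 2.63], [-3.12, 3.12]. Speed limits (rad/s): [2.57, 2.57, 3.01, 3.14, 3.14, 3.14].

INTERFACE

Orientations are given as a rotation vector (axis times angle).
In Python, from station import ctrl gives the robot as it stands.
- The arm moves only by the tool servo_tool, never from a script. Its argument "moves" is a list that holds one entry, the list of rows, each a list of 6 numbers: the shift along the tool's x, y, z as a fraction of full scale, then the turn, a rotation vector about the tool's x, y, z as a fraction of full scale. In form: [[[x, y, z, ax, ay, az], ...]]. A call has 1 to 8 rows; each row shifts and turns the commanded pose from where the row before left it, along the tool's axes as they then stand; what a row does not reach is not made up. Full scale, the value 1, is 0.025 m for a shift and 6 degrees for a turn. A row lasts 1/10 s, in which the tool goes at most 50 mm and 8.59 degrees, less where a joint would pass 70% of its speed; a pose out of reach is approached as far as the arm can. A call with a number of a shift or a turn outside -1 to 1 is refused whole. A call with a gripper value outside its range is refused whole. "gripper" is the opening, from 0 (shut) to 1 (fully open), set as the call begins (left out, the last holds). The fingers move at their own pace and stop on an object; "force" is the grip in N (left out, the last holds). Time passes only in rows, so rows that do not move let the fingers close. It gives the time, the measured TCP pose, the force and the opening at its end, in the units of the state.
- ctrl.state(): the state, without advancing time (a new reading comes with each control period).
- ctrl.capture(name): name is "scene" or "top" or "wrist"; returns (picture, depth): 400x640x3 uint8, red, green, blue; 400x640 float32, m along the optical axis (not along the pixel's ray), 0 where there is no reading.
- ctrl.get_calibration(name): a dict with "fx", "fy", "cx", "cy" (pixels), "dist_coeffs" ([k1, k2, p1, p2, k3] as OpenCV has them; the pictures are not rectified), "R" (3x3) and "t" (3): a world point X has camera coordinates R X + t. Camera axes: x right, y down, z forward; pixel columns grow to the right and rows downward; lengths in m; the calibration is good to about 2 mm. A picture is of the moment at which its call begins: read the wrist's pose just before it. get_calibration takes no time and is no camera call; for the wrist camera it gives the pose at the moment of the call.
- ctrl.job_done(): hands the job in, once; it reports no verdict.
The state is a dict: "clock": time; "q": joint angles; "joint_velocities": joint speeds; "joint_efforts": joint torques, N m; "position": TCP position; "tool_rot": TCP orientation; "contact_force": force on the tool from outside, world axes, zero at the start; "ft_torque": the same for the moment, N m; "gripper_width": finger opening in m.
Only numpy, scipy, OpenCV 4.12 (cv2) and the standard library are available. Lean on these libraries where they do the work, as an engineer would, in place of code of your own. Each camera call takes 0.05 s, during which the arm holds its last target. There are 200 camera calls.

## Working session

There is one attempt and no reset: what is moved stays moved. The work goes in short steps, Python scripts to look and compute and a tool call to move; the robot and the scene stay as the last step left them, time stands still between calls to the robot, and variables do not carry over. Pictures are saved under pics/ and viewed, about 8 in all and at most 12, crops included, and the job is handed in when it is done.

Besides the shell and the picture viewer there is one more tool, called after "Call:" as name(argument=value, ...) on one line, values as JSON. servo_tool: Moves the arm, as the interface text tells. Its arguments: {"type":"object","properties":{"moves":{"type":"array"},"gripper":{"type":"number"},"force":{"type":"number"}},"required":["moves"]}

```bash
mkdir -p pics; ls; python3 - <<'E'
from station import ctrl
import cv2,numpy as np
s=ctrl.state();print({k:np.round(v,3).tolist() for k,v in s.items()})
for n in("scene","top"):
    im,d=ctrl.capture(n);np.savez(f"pics/{n}0.npz",im=im,d=d)
    cv2.imwrite(f"pics/{n}0.png",im[:,:,::-1]);c=ctrl.get_calibration(n);print(n,{k:np.round(v,3).tolist() for k,v in c.items()})
E
```

```text
pics
{'clock': 0.0, 'q': [-1.336, 0.182, 1.608, 0.0, 1.354, -0.206], 'joint_velocities': [0.0, 0.001, -0.002, 0.001, 0.001, -0.001], 'joint_efforts': [-0.002, -43.387, -34.185, 0.07, 0.039, -0.0], 'position': [0.245, -0.519, 0.238], 'tool_rot': [-2.652, 1.681, 0.002], 'contact_force': [0.392, 0.791, -0.103], 'ft_torque': [-0.034, -0.022, -0.006], 'gripper_width': 0.088}
scene {'fx': 364.267, 'fy': 364.267, 'cx': 317.884, 'cy': 198.103, 'dist_coeffs': [-0.011, 0.0, 0.0, 0.0, 0.0], 'R': [[-0.834, -0.551, -0.012], [-0.471, 0.724, -0.504], [0.286, -0.415, -0.864]], 't': [0.491, 0.37, 0.845]}
top {'fx': 501.007, 'fy': 501.007, 'cx': 322.264, 'cy': 205.279, 'dist_coeffs': [-0.12, 0.0, 0.0, 0.0, 0.0], 'R': [[0.006, -1.0, -0.004], [-0.983, -0.005, -0.185], [0.185, 0.006, -0.983]], 't': [-0.038, 0.606, 1.109]}
```

View pics/scene0.png

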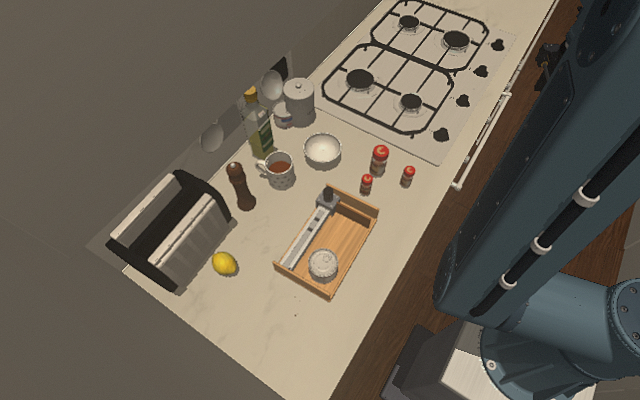

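View pics/top0.png

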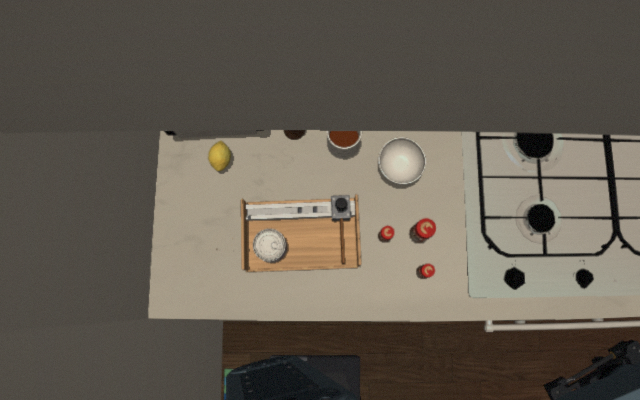

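The scene and top views show the rack at about (240–361, 197–272) in the top image, the knob at (341, 204), the large jar at (426, 228), and small look-alikes at (387, 233) and (428, 270).

```bash
cat > h.py <<'E'
import numpy as np,cv2
from station import ctrl
from scipy.spatial.transform import Rotation as Ro
def ray(c,uv,z):
    K=np.array([[c['fx'],0,c['cx']],[0,c['fy'],c['cy']],[0,0,1]])
    p=cv2.undistortPoints(np.array(uv,float).reshape(-1,1,2),K,np.array(c['dist_coeffs'])).reshape(-1,2)
    R=np.array(c['R']);t=np.array(c['t']);o=-R.T@t
    d=np.c_[p,np.ones(len(p))]@R
    return o+d*((z-o[2])/d[:,2])[:,None]
def proj(c,X):
    K=np.array([[c['fx'],0,c['cx']],[0,c['fy'],c['cy']],[0,0,1]])
    return cv2.projectPoints(np.array(X,float).reshape(-1,1,3),cv2.Rodrigues(np.array(c['R']))[0],np.array(c['t']),K,np.array(c['dist_coeffs']))[0].reshape(-1,2)
def red(im):
    hsv=cv2.cvtColor(im,cv2.COLOR_RGB2HSV);h,s,v=cv2.split(hsv)
    m=(((h<8)|(h>170))&(s>150)&(v>80)).astype(np.uint8)
    return cv2.connectedComponentsWithStats(m)
E
python3 - <<'E'
from h import *
f=np.load('pics/top0.npz');im,d=f['im'],f['d'];c=ctrl.get_calibration('top')
n,l,st,ce=red(im)
for i in range(1,n):
    if st[i,4]>40: print(st[i],ce[i],ray(c,ce[i],.106)[0],ray(c,ce[i],.07)[0])
cr=im[190:280,235:440];cv2.imwrite('pics/crop.png',cv2.resize(cr,None,fx=3.9,fy=3.9,interpolation=cv2.INTER_CUBIC)[:,:,::-1])
E
```

```text
[415 219  21  19 231] [425.46753247 228.22943723] [ 0.54656259 -0.26410445  0.106     ] [ 0.55168119 -0.27142717  0.07      ]
[381 226  13  14 106] [387.11320755 232.58490566] [ 0.53654568 -0.17856953  0.106     ] [ 0.5413351  -0.18308124  0.07      ]
[421 264  14  13 107] [427.05607477 270.46728972] [ 0.45334332 -0.26503212  0.106     ] [ 0.45539838 -0.27238533  0.07      ]
```

View pics/crop.png

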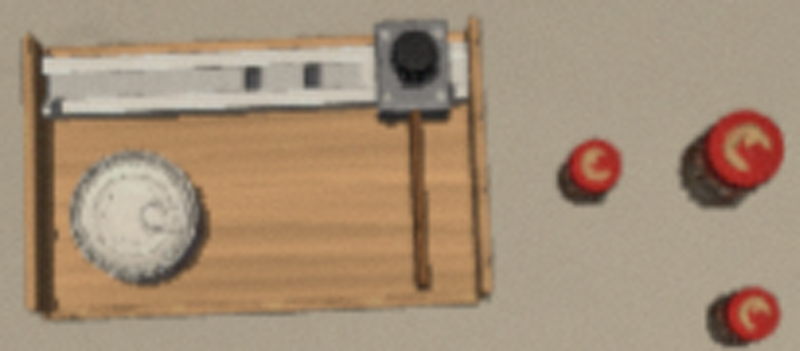

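Zoomed crop: the plate's two holes sit at crop (313, 75) and (252, 77), the knob top at (415, 55), and the divider runs from (416, 115) to (423, 287).

```bash
python3 - <<'E'
from h import *
c=ctrl.get_calibration('top')
r=lambda u,v,z:ray(c,[(235+u/3.9-.4,190+v/3.9-.4)],z)[0]
P=dict(knob=r(415,55,.101),h1=r(313,75,.035),h2=r(252,77,.035),divb=r(414,115,.064),divf=r(423,287,.064),
 wl0=r(28,36,.064),wl1=r(32,312,.064),wr0=r(474,18,.064),wr1=r(486,296,.064),lipL=r(42,318,.018),lipR=r(480,303,.018),railL=r(46,115,.035),railR=r(378,105,.035),railL2=r(42,58,.035),jar=r(747,148,.106))
for k,v in P.items():print(k,v.round(4))
# scene jar
f,d=ctrl.capture('scene');cs=ctrl.get_calibration('scene');n,l,st,ce=red(f)
for i in range(1,n):
    if st[i,4]>20: print(st[i],ce[i],ray(cs,ce[i],.1)[0])
s=ctrl.state();print(Ro.from_rotvec(s['tool_rot']).as_matrix().round(3))
# depth jar top
f=np.load('pics/top0.npz');D=f['d'];print(D[222:236,426],D[204,341])
cam=np.array(c['R']);
E
```

```text
knob [ 0.6018 -0.077   0.101 ]
h1 [ 0.6018 -0.0172  0.035 ]
h2 [0.6004 0.0198 0.035 ]
divb [ 0.5729 -0.0776  0.064 ]
divf [ 0.4718 -0.0828  0.064 ]
wl0 [0.6192 0.1523 0.064 ]
wl1 [0.4555 0.1444 0.064 ]
wr0 [ 0.6315 -0.1133  0.064 ]
wr1 [ 0.4667 -0.1194  0.064 ]
lipL [0.4546 0.1458 0.018 ]
lipR [ 0.4656 -0.1189  0.018 ]
railL [0.5762 0.1445 0.035 ]
railR [ 0.5836 -0.0567  0.035 ]
railL2 [0.6114 0.1482 0.035 ]
jar [ 0.5481 -0.2657  0.106 ]
[373 145  16  12 114] [381.04385965 150.72807018] [ 0.55100931 -0.26788504  0.1       ]
[404 166  11  10  61] [409.62295082 170.29508197] [ 0.45373562 -0.25128026  0.1       ]
[362 174  11  11  62] [366.9516129  178.48387097] [ 0.53802022 -0.16460711  0.1       ]
[[ 0.427 -0.904 -0.   ]
 [-0.904 -0.427  0.001]
 [-0.001 -0.    -1.   ]]
[1.1046575 1.106195  1.1018022 1.1054549 1.1033683 1.100104  1.1056283
 1.1019368 1.1013784 1.0974969 1.1009575 1.1011403 1.0983777 1.0999007] 1.1208184
```

Call:
servo_tool(moves=[[[0,0,0,0,0,0.95],[0,0,0,0,0,0.95],[0,0,0,0,0,0.95],[0,0,0,0,0,0.97],[-0.85,-0.75,0,0,0,0],[-0.85,-0.75,0,0,0,0],[-0.85,-0.75,0,0,0,0],[-0.85,-0.75,0,0,0,0]]], gripper=0.65)

```text
clock: 0.95
position: [0.3172, -0.431, 0.2384]
tool_rot: [-2.266, 2.176, 0.001]
contact_force: [0.8, -0.2, -0.0]
gripper_width: 0.0573
```

Call:
servo_tool(moves=[[[-0.85,-0.75,0,0,0,0],[-0.85,-0.75,0,0,0,0],[-0.85,-0.75,0,0,0,0],[-0.85,-0.75,0,0,0,0],[-0.85,-0.75,0,0,0,0],[-0.85,-0.75,0,0,0,0],[-0.85,-0.75,0,0,0,0],[-0.85,-0.75,0,0,0,0]]])

```text
clock: 1.75
position: [0.4603, -0.255, 0.2385]
tool_rot: [2.266, -2.176, -0.001]
contact_force: [1.4, 0.4, -0.3]
gripper_width: 0.0574
```

Call:
servo_tool(moves=[[[-0.85,-0.75,0,0,0,0],[-0.85,-0.75,0,0,0,0],[-0.85,-0.75,0,0,0,0],[-0.85,-0.75,0,0,0,0],[-0.85,-0.75,0,0,0,0],[-0.85,-0.75,0,0,0,0],[0,0,0,0,0,0],[0,0,0,0,0,0]]])

```text
clock: 2.55
position: [0.5668, -0.1238, 0.2382]
tool_rot: [2.267, -2.174, -0.001]
contact_force: [-0.1, -0.2, 0.1]
gripper_width: 0.0576
```

```bash
python3 - <<'E'
from h import *
c=ctrl.get_calibration('wrist');s=ctrl.state();im,d=ctrl.capture('wrist');np.savez('pics/w1.npz',im=im,d=d,p=s['position'],r=s['tool_rot'])
cv2.imwrite('pics/w1.png',im[:,:,::-1]);print(c,s['position'],s['tool_rot'],s['contact_force'])
print(proj(c,[[.602,-.077,.101],[.6018,-.0172,.035],[.5481,-.2657,.106]]))
E
```

```text
{'fx': 352.3627970850395, 'fy': 352.3627970850395, 'cx': 316.2015818304828, 'cy': 198.11243129541154, 'dist_coeffs': array([-0.01425849,  0.        ,  0.        ,  0.        ,  0.        ]), 'R': array([[ 0.04177372, -0.99912641,  0.00117468],
       [-0.95333511, -0.03950727,  0.29931812],
       [-0.29901023, -0.0136235 , -0.95415265]]), 't': array([-0.1475433 ,  0.49413943,  0.55754804])} [ 0.56675506 -0.12376975  0.23824083] [ 2.26728439e+00 -2.17354011e+00 -1.22581596e-03] [-0.11363526 -0.22386532  0.13894742]
[[259.63107928 140.10598435]
 [208.80892289 128.24958811]
 [483.35867753 214.52776349]]
```

View pics/w1.png

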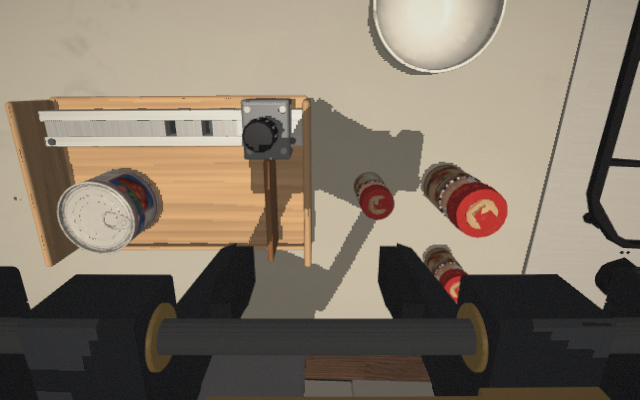

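The wrist view shows the knob top at about (261, 133), holes at (207, 128) and (170, 128), and the large jar's lid at about (482, 210).

```bash
python3 - <<'E'
from h import *
f=np.load('pics/w1.npz');im,d=f['im'],f['d'];c=ctrl.get_calibration('wrist')
g=im.max(2);m=np.zeros_like(g);m[108:162,240:285]=(g[108:162,240:285]<50)
n,l,st,ce=cv2.connectedComponentsWithStats(m)
for i in range(1,n):
    if st[i,4]>60: print('knob',st[i],ce[i],ray(c,ce[i],.095)[0],ray(c,[(261,134)],.101)[0])
m[:]=0;m[118:140,155:225]=g[118:140,155:225]<110
n,l,st,ce=cv2.connectedComponentsWithStats(m)
for i in range(1,n):
    if st[i,4]>40: print('hole',st[i],ce[i],ray(c,[ce[i]],.035)[0])
n,l,st,ce=red(im)
for i in range(1,n):
    if st[i,4]>400: print('red',st[i],ce[i],ray(c,ce[i],.106)[0])
hsv=im[170:245,455:510];y,x=np.nonzero((hsv[...,0]>120)&(hsv[...,1]>120)) ;print(cv2.minEnclosingCircle(np.c_[x,y].astype(np.float32))if 0 else '')
E
```

```text
knob [243 118  35  35 356] [263.34550562 134.17977528] [ 0.60584254 -0.07976493  0.095     ] [ 0.60669541 -0.07874927  0.101     ]
hole [165 121  11  15 151] [170.05960265 127.94701987] [0.60049297 0.02022164 0.035     ]
hole [201 121  12  15 142] [206.53521127 127.67605634] [ 0.60213455 -0.01561729  0.035     ]
red [ 447  182   60   55 1998] [476.35985986 208.82782783] [ 0.55247377 -0.25948472  0.106     ]
red [360 185  33  34 660] [376.89545455 200.75757576] [ 0.55620727 -0.17530895  0.106     ]
```

Call:
servo_tool(moves=[[[-0.9,-0.78,0,0,0,0],[-0.9,-0.78,0.6,0,0,0],[0,0,1,0,0,0],[0,0,1,0,0,0],[0,0,1,0,0,0],[0,0,0.6,0,0,0],[0,0,0,0,0,0],[0,0,0,0,0,0]]])

```text
clock: 3.4
position: [0.6042, -0.0783, 0.1344]
tool_rot: [-2.265, 2.177, -0.001]
contact_force: [0.2, -0.2, -1.0]
gripper_width: 0.0572
```

```bash
python3 - <<'E'
from h import *
c=ctrl.get_calibration('wrist');s=ctrl.state();im,d=ctrl.capture('wrist');np.savez('pics/w2.npz',im=im,d=d)
cv2.imwrite('pics/w2.png',im[:,:,::-1]);p=s['position'];print(p,s['contact_force'])
print(proj(c,[[.604,-.0775,.101],list(p),[p[0],p[1],.101]]))
E
```

```text
[ 0.60424332 -0.07830884  0.13435194] [ 0.21857981 -0.22946574 -1.00906927]
[[314.73470907 234.91359131]
 [316.3255241  263.22348941]
 [316.21703468 234.55914694]]
```

View pics/w2.png

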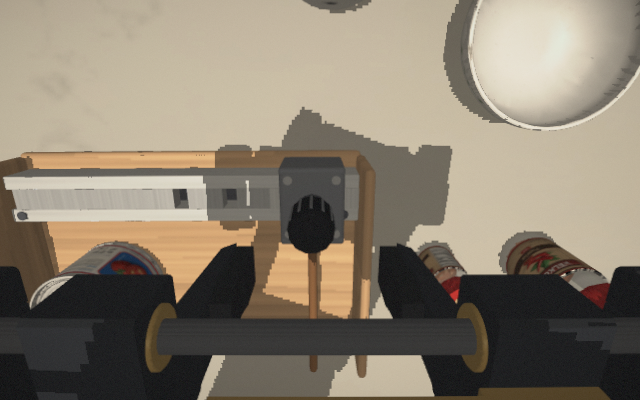

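The wrist view shows the knob at about (311, 230), against (316, 234) predicted for the TCP axis. That is about 2.5 mm off toward +y and 2 mm toward +x, so I correct and descend.

Call:
servo_tool(moves=[[[-0.1,-0.08,0,0,0,0],[0,0,0.8,0,0,0],[0,0,0.8,0,0,0],[0,0,0.6,0,0,0],[0,0,0.4,0,0,0],[0,0,0,0,0,0],[0,0,0,0,0,0]]])

```text
clock: 4.15
position: [0.6064, -0.0751, 0.0692]
tool_rot: [-2.266, 2.176, -0.001]
contact_force: [0.1, 0.0, -0.4]
gripper_width: 0.0572
```

Call:
servo_tool(moves=[[[0,0,0,0,0,0],[0,0,0,0,0,0],[0,0,0,0,0,0],[0,0,0,0,0,0],[0,0,0,0,0,0]]], gripper=0.2, force=4)

```text
clock: 4.65
position: [0.6062, -0.0751, 0.0691]
tool_rot: [-2.266, 2.176, -0.001]
contact_force: [-0.4, -0.2, 1.8]
gripper_width: 0.0267
```

Call:
servo_tool(moves=[[[0,0,0,0,0,0],[0,0,0,0,0,0],[0,0,-0.1,0,0,0],[0,0,-0.1,0,0,0],[0,0,0,0,0,0]]], force=25)

```text
clock: 5.15
position: [0.606, -0.0751, 0.0734]
tool_rot: [2.266, -2.176, 0.0]
contact_force: [4.1, -1.4, -6.8]
gripper_width: 0.0262
```

Call:
servo_tool(moves=[[[0,0,-0.1,0,0,0],[0,0,-0.1,0,0,0],[0,0,-0.06,0,0,0],[0,0,0,0,0,0],[0,0,0,0,0,0]]])

```text
clock: 5.65
position: [0.606, -0.075, 0.0799]
tool_rot: [-2.266, 2.176, -0.0]
contact_force: [5.2, -2.7, -8.5]
gripper_width: 0.0258
```

Call:
servo_tool(moves=[[[-0.04,0,0,0,0,0],[-0.04,0,0,0,0,0],[-0.04,0,0,0,0,0],[-0.04,0,0,0,0,0]]])

```text
clock: 6.05
position: [0.6058, -0.0711, 0.0799]
tool_rot: [2.266, -2.176, 0.0]
contact_force: [4.5, -1.8, -8.4]
gripper_width: 0.0263
```

Call:
servo_tool(moves=[[[-0.12,0,0,0,0,0],[-0.15,0,0,0,0,0],[-0.15,0,0,0,0,0],[-0.15,0,0,0,0,0],[-0.15,0,0,0,0,0],[-0.15,0,0,0,0,0],[-0.15,0,0,0,0,0],[-0.12,0,0,0,0,0]]])

```text
clock: 6.85
position: [0.6046, -0.0426, 0.0799]
tool_rot: [2.266, -2.175, 0.0]
contact_force: [3.9, -3.0, -7.3]
gripper_width: 0.0258
```

```bash
python3 - <<'E'
from h import *
c=ctrl.get_calibration('wrist');im,d=ctrl.capture('wrist');s=ctrl.state();print(s['position'],s['contact_force'])
cv2.imwrite('pics/w3.png',im[130:300,:450,::-1]);g=im.max(2)
m=np.zeros_like(g);m[165:230,0:300]=g[165:230,0:300]<110
n,l,st,ce=cv2.connectedComponentsWithStats(m)
for i in range(1,n):
    if st[i,4]>60: print('dark',st[i],ce[i],ray(c,[ce[i]],.035)[0])
E
```

```text
[ 0.60452919 -0.04215717  0.07990875] [ 4.84698408 -2.14301867 -8.97600567]
dark [   0  176  300   54 4985] [181.27843531 199.09628887] [0.61831711 0.0347486  0.035     ]
dark [173 217  49  13 575] [198.21043478 223.03826087] [0.6040562  0.02596605 0.035     ]
```

View pics/w3.png

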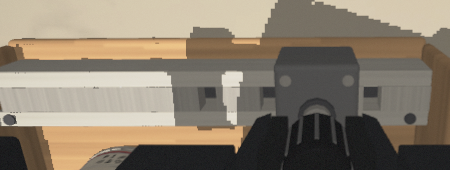

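The home hole is at crop (371, 93), the next one at about (268, 92) and partly covered by the saddle, and the third at (210, 92). That puts the next hole about 60 mm from home. The divider is at about 33 mm. I'll lower the pin to the rail, let go, and push with an open finger.

Call:
servo_tool(moves=[[[0,0,0.05,0,0,0],[0,0,0.04,0,0,0],[0,0,0,0,0,0]]])

```text
clock: 7.2
position: [0.6046, -0.0422, 0.0777]
tool_rot: [-2.266, 2.176, 0.001]
contact_force: [4.1, -0.1, -7.2]
gripper_width: 0.026
```

Call:
servo_tool(moves=[[[0,0,0,0,0,0],[0,0,0,0,0,0],[0,0,0,0,0,0],[0,0,0.15,0,0,0],[0,0,0.15,0,0,0],[0,0,0,0,0,0]]], gripper=0.37)

```text
clock: 7.8
position: [0.6041, -0.0424, 0.0697]
tool_rot: [2.266, -2.175, -0.002]
contact_force: [-0.5, 1.4, -0.2]
gripper_width: 0.0324
```

Call:
servo_tool(moves=[[[-0.04,0,0,0,0,0],[-0.04,0,0,0,0,0],[-0.04,0,0,0,0,0],[-0.04,0,0,0,0,0],[-0.04,0,0,0,0,0],[-0.04,0,0,0,0,0],[-0.04,0,0,0,0,0],[-0.04,0,0,0,0,0]]])

```text
clock: 8.6
position: [0.6045, -0.036, 0.0706]
tool_rot: [2.265, -2.175, 0.003]
contact_force: [-0.4, -8.0, -1.6]
gripper_width: 0.0329
```

Call:
servo_tool(moves=[[[-0.04,0,0,0,0,0],[-0.04,0,0,0,0,0],[-0.04,0,0,0,0,0],[-0.04,0,0,0,0,0],[-0.04,0,0,0,0,0],[-0.04,0,0,0,0,0],[-0.04,0,0,0,0,0]]])

```text
clock: 9.3
position: [0.6042, -0.029, 0.0706]
tool_rot: [2.265, -2.175, 0.003]
contact_force: [-0.6, -5.8, -0.9]
gripper_width: 0.0327
```

Call:
servo_tool(moves=[[[-0.04,0,0,0,0,0],[-0.04,0,0,0,0,0],[-0.04,0,0,0,0,0],[-0.04,0,0,0,0,0],[-0.04,0,0,0,0,0],[-0.04,0,0,0,0,0]]])

```text
clock: 9.9
position: [0.604, -0.023, 0.0706]
tool_rot: [2.265, -2.175, 0.003]
contact_force: [-0.5, -7.0, -1.6]
gripper_width: 0.0327
```

Call:
servo_tool(moves=[[[-0.04,0,0,0,0,0],[-0.04,0,0,0,0,0],[-0.04,0,0,0,0,0],[-0.04,0,0,0,0,0]]])

```text
clock: 10.3
position: [0.6038, -0.019, 0.0706]
tool_rot: [2.265, -2.175, 0.003]
contact_force: [-0.3, -6.2, -1.5]
gripper_width: 0.0327
```

Slide is about 53 mm and tracking freely. I'll use shorter steps from here.

Call:
servo_tool(moves=[[[-0.04,0,0,0,0,0],[-0.04,0,0,0,0,0],[-0.04,0,0,0,0,0]]])

```text
clock: 10.6
position: [0.6034, -0.0148, 0.0703]
tool_rot: [2.266, -2.176, -0.0]
contact_force: [1.0, 0.1, -0.1]
gripper_width: 0.0329
```

Call:
servo_tool(moves=[[[-0.04,0,0,0,0,0],[-0.04,0,0,0,0,0]]])

```text
clock: 10.8
position: [0.6034, -0.0124, 0.0704]
tool_rot: [2.266, -2.175, 0.0]
contact_force: [0.4, -2.3, -0.9]
gripper_width: 0.0324
```

```bash
python3 - <<'E'
from h import *
for n in('scene','wrist','top'):
    c=ctrl.get_calibration(n);im,d=ctrl.capture(n)
    s=ctrl.state()
    if n=='wrist': cv2.imwrite('pics/w4.png',im[120:330,120:480,::-1]); W=d
    u=proj(c,[[.6032,-.0155,.101]])[0];print(n,u)
    a,b=int(u[0]),int(u[1]);
    k=d[max(b-25,0):b+25,max(a-25,0):a+25]
    # back-project to world heights
    ys,xs=np.mgrid[max(b-25,0):min(b+25,400),max(a-25,0):min(a+25,640)]
    K=np.array([[c['fx'],0,c['cx']],[0,c['fy'],c['cy']],[0,0,1]])
    pn=cv2.undistortPoints(np.c_[xs.ravel(),ys.ravel()].astype(float).reshape(-1,1,2),K,np.array(c['dist_coeffs'])).reshape(-1,2)
    z=k.ravel();P=np.c_[pn*z[:,None],z]-np.array(c['t']);P=P@np.array(c['R'])
    q=P[(np.hypot(P[:,0]-.603,P[:,1]+.0155)<.010)&(z>0)];print(len(q),np.percentile(q[:,2],[10,50,75,90]).round(4) if len(q) else '')
print(s['contact_force'])
E
```

```text
scene [316.18244482 207.37051578]
3 [0.0638 0.1    0.1009 0.1014]
wrist [324.87292539 302.13668643]
1646 [0.1003 0.101  0.1014 0.1017]
top [313.52247993 202.95671396]
0 
[-0.31947917 -1.78574276 -0.50450868]
```

View pics/w4.png

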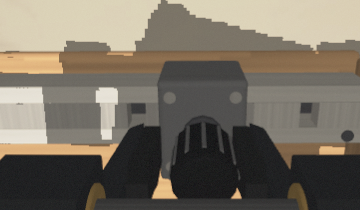

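The pin is in. The depth reading puts the knob's top at 0.101 m (fully home), and the picture shows the saddle between the third hole (139, 107) and the home hole (306, 107). Now I back off, rise and go to the jar.

Call:
servo_tool(moves=[[[0.1,0,0,0,0,0],[0,0,0,0,0,0],[0,0,-0.6,0,0,0],[0,0,-1,0,0,0],[0,0,-1,0,0,0],[0,0,-1,0,0,0],[0,0,-1,0,0,0],[0,0,-0.6,0,0,0]]], gripper=0.42)

```text
clock: 11.75
position: [0.6047, -0.0151, 0.2041]
tool_rot: [-2.265, 2.174, -0.005]
contact_force: [-0.4, 0.4, -0.1]
gripper_width: 0.0369
```

Call:
servo_tool(moves=[[[0.6,0.4,0,0,0,0],[1,0.4,0,0,0,0],[1,0.4,0,0,0,0],[1,0.4,0,0,0,0],[1,0.4,0,0,0,0],[1,0.4,0,0,0,0],[1,0.4,0,0,0,0],[0,0,0,0,0,0]]], gripper=0.9)

```text
clock: 12.55
position: [0.5381, -0.1858, 0.1991]
tool_rot: [2.261, -2.179, -0.003]
contact_force: [-0.0, -0.2, 0.2]
gripper_width: 0.0794
```

Call:
servo_tool(moves=[[[1,0,0,0,0,0],[1,0,0,0,0,0],[1,0,0,0,0,0],[0.3,0,0,0,0,0],[0,0,0,0,0,0],[0,0,0,0,0,0]]])

```text
clock: 13.15
position: [0.5433, -0.264, 0.1998]
tool_rot: [-2.266, 2.175, 0.003]
contact_force: [-0.3, -0.3, 0.1]
gripper_width: 0.0793
```

```bash
python3 - <<'E'
from h import *
c=ctrl.get_calibration('wrist');s=ctrl.state();im,d=ctrl.capture('wrist');p=s['position'];print(p,s['contact_force'])
cv2.imwrite('pics/w5.png',im[:,:,::-1])
n,l,st,ce=red(im)
for i in range(1,n):
    if st[i,4]>150: print(st[i],ce[i],ray(c,ce[i],.106)[0])
b=list(p);print(proj(c,[b[:2]+[.106],[.55,-.265,.106]]))
E
```

```text
[ 0.54334936 -0.26395593  0.1998172 ] [-0.30698725 -0.32241705  0.08032151]
[ 287  157   60   64 2363] [317.23402455 188.66314008] [ 0.55243432 -0.26427048  0.106     ]
[196 163  41  40 937] [216.11419424 181.54642476] [ 0.55475432 -0.19293176  0.106     ]
[304 261  35  38 838] [321.23031026 278.69689737] [ 0.4806563 -0.270325   0.106    ]
[[316.26814185 200.85863022]
 [318.11903418 192.0015021 ]]
```

View pics/w5.png

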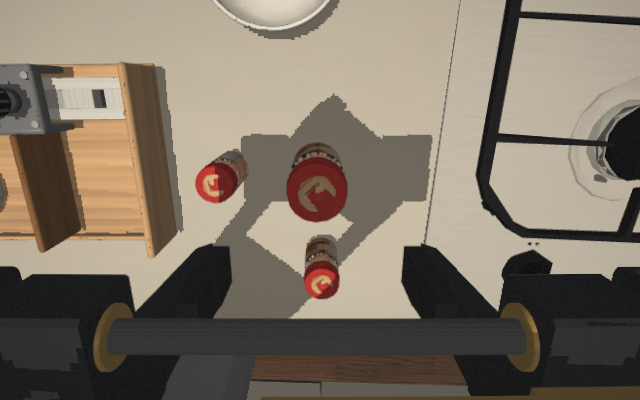

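The wrist view shows the jar's lid centred at about (317, 191), so the jar is at about (0.5505, −0.2645). I narrow the opening to stay clear of the small jar at (216, 182), then descend.

Call:
servo_tool(moves=[[[0.03,-0.28,0,0,0,0],[0,0,0,0,0,0],[0,0,0.8,0,0,0],[0,0,1,0,0,0],[0,0,1,0,0,0],[0,0,0.4,0,0,0],[0,0,0,0,0,0]]], gripper=0.67)

```text
clock: 13.9
position: [0.5499, -0.2646, 0.1189]
tool_rot: [2.266, -2.175, -0.005]
contact_force: [0.4, 0.7, 0.8]
gripper_width: 0.0593
```

```bash
python3 - <<'E'
from h import *
c=ctrl.get_calibration('wrist');s=ctrl.state();im,d=ctrl.capture('wrist');p=s['position'];print(p,s['contact_force'],s['gripper_width'])
cv2.imwrite('pics/w6.png',im[:,100:560,::-1])
n,l,st,ce=red(im)
for i in range(1,n):
    if st[i,4]>150: print(st[i],ce[i],ray(c,ce[i],.106)[0])
print(proj(c,[list(p[:2])+[.106]]))
E
```

```text
[ 0.54992908 -0.26461801  0.11886177] [0.38499253 0.7312697  0.81378787] 0.0592730618952826
[ 272  198   86   94 5047] [315.72022984 243.31741629] [ 0.55400368 -0.26414289  0.106     ]
[ 150  200   59   55 1986] [180.72960725 225.48036254] [ 0.56071251 -0.19827073  0.106     ]
[300 355  44  20 563] [322.19182948 364.31971581] [ 0.48046945 -0.27072079  0.106     ]
[[316.34581214 250.86074007]]
```

View pics/w6.png

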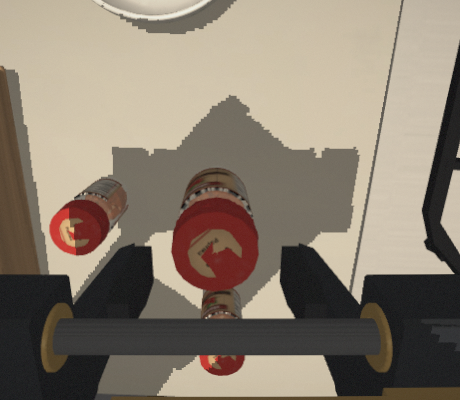

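The lid's face is centred at about (315, 248) in the full picture, against (316, 251) for the TCP axis, so it is aligned. I descend and grip.

Call:
servo_tool(moves=[[[0,-0.03,0.7,0,0,0],[0,0,0.7,0,0,0],[0,0,0.65,0,0,0],[0,0,0,0,0,0]]])

```text
clock: 14.35
position: [0.5506, -0.2649, 0.0678]
tool_rot: [2.266, -2.175, -0.004]
contact_force: [-0.3, 0.1, -0.4]
gripper_width: 0.059
```

Call:
servo_tool(moves=[[[0,0,0,0,0,0],[0,0,0,0,0,0],[0,0,0,0,0,0],[0,0,0,0,0,0]]], gripper=0.35, force=15)

```text
clock: 14.75
position: [0.5522, -0.2661, 0.0704]
tool_rot: [-2.266, 2.175, -0.003]
contact_force: [0.0, 0.7, 4.1]
gripper_width: 0.0439
```

Call:
servo_tool(moves=[[[0,0,-0.2,0,0,0],[0,0,-0.4,0,0,0],[0,0,-0.6,0,0,0],[0,0,-0.8,0,0,0],[0,0,-1,0,0,0],[0,0,-0.6,0,0,0],[0,0,0,0,0,0],[0,0,0,0,0,0]]])

```text
clock: 15.55
position: [0.5514, -0.2656, 0.1593]
tool_rot: [-2.266, 2.176, -0.001]
contact_force: [0.0, 0.2, -1.2]
gripper_width: 0.0438
```

```bash
python3 - <<'E'
from h import *
s=ctrl.state();c=ctrl.get_calibration('wrist');im,d=ctrl.capture('wrist');print(s['position'],s['contact_force'],s['gripper_width'])
cv2.imwrite('pics/w7.png',im[:,100:560,::-1])
n,l,st,ce=red(im)
for i in range(1,n):
    if st[i,4]>150: print(st[i],ce[i])
E
```

```text
[ 0.55142882 -0.26556374  0.15931842] [ 0.04321894  0.20402284 -1.20442683] 0.043827937671324584
[ 175  185   48   46 1357] [199.9587325  206.58364038]
[ 260  238  118   80 5851] [317.18936934 276.83883097]
[285 356  65   9 402] [316.69651741 359.08706468]
```

View pics/w7.png

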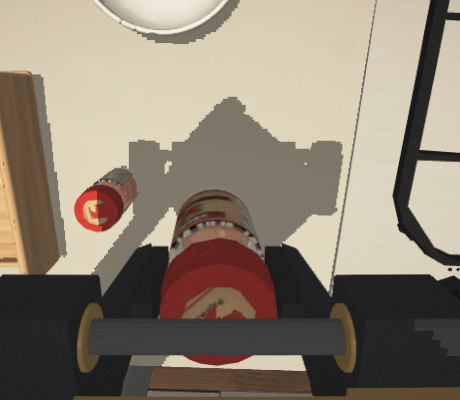

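The jar is held upright, with about 1.2 N of load. I carry it over the bay.

Call:
servo_tool(moves=[[[0,0,-1,0,0,0],[-0.5,0.1,-0.2,0,0,0],[-0.8,0.1,0,0,0,0],[-0.9,0.1,0,0,0,0],[-0.9,0.1,0,0,0,0],[-0.9,0.1,0,0,0,0],[-0.9,0.1,0,0,0,0],[-0.9,0.1,0,0,0,0]]])

```text
clock: 16.4
position: [0.5264, -0.1185, 0.1874]
tool_rot: [2.267, -2.174, -0.004]
contact_force: [0.1, 0.7, -1.5]
gripper_width: 0.0437
```

Call:
servo_tool(moves=[[[-0.9,0.1,0,0,0,0],[-0.8,0.02,0,0,0,0],[-0.46,0,0,0,0,0],[0,0,0,0,0,0],[0,0,0,0,0,0],[0,0,0,0,0,0]]])

```text
clock: 17.0
position: [0.5229, -0.0682, 0.189]
tool_rot: [2.266, -2.176, 0.0]
contact_force: [-0.7, 0.3, -1.5]
gripper_width: 0.0439
```

```bash
python3 - <<'E'
from h import *
s=ctrl.state();print(s['position'],s['contact_force'],s['gripper_width'])
im,d=ctrl.capture('wrist');im2,_=ctrl.capture('scene')
a=cv2.resize(im2[160:320,250:410],(400,400),interpolation=cv2.INTER_CUBIC)
cv2.imwrite('pics/w8.png',np.hstack([cv2.resize(im,(400,250)),np.zeros((250,0,3),np.uint8)])[:,:,::-1] if 0 else np.hstack([im[:,120:520],a])[:,:,::-1])
E
```

```text
[ 0.52288504 -0.06815946  0.18900932] [-0.67866699  0.28805194 -1.50762334] 0.04389816545155464
```

View pics/w8.png

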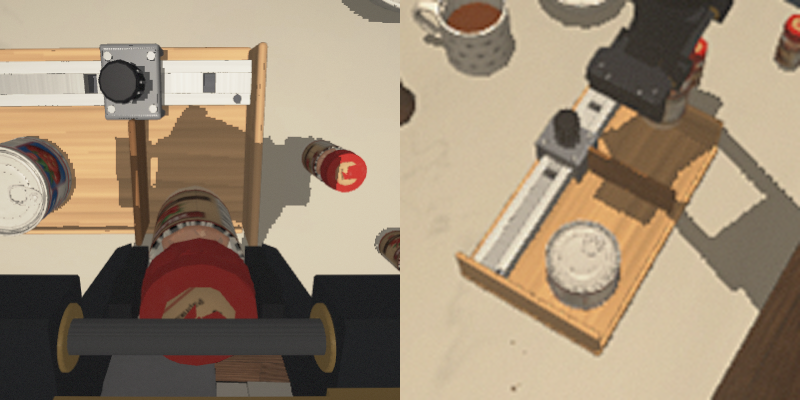

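Divider and knob are seated in the middle hole, with the third hole at (91, 83) and the home hole at (209, 83) both open. The jar hangs over the middle of the bay. I lower it.

Call:
servo_tool(moves=[[[0,0,0.6,0,0,0],[0,0,0.9,0,0,0],[0,0,0.9,0,0,0],[0,0,0.9,0,0,0],[0,0,0.6,0,0,0],[0,0,0.32,0,0,0],[0,0,0,0,0,0],[0,0,0,0,0,0]]])

```text
clock: 17.9
position: [0.5234, -0.068, 0.0843]
tool_rot: [-2.266, 2.176, -0.001]
contact_force: [-0.6, 0.6, -1.1]
gripper_width: 0.044
```

Call:
servo_tool(moves=[[[0,0,0.06,0,0,0],[0,0,0.06,0,0,0],[0,0,0,0,0,0]]])

```text
clock: 18.2
position: [0.5231, -0.0677, 0.081]
tool_rot: [-2.266, 2.175, -0.001]
contact_force: [-0.3, -0.4, -2.0]
gripper_width: 0.0436
```

Call:
servo_tool(moves=[[[0,0,0.05,0,0,0],[0,0,0.05,0,0,0],[0,0,0,0,0,0]]])

```text
clock: 18.5
position: [0.5232, -0.0676, 0.0785]
tool_rot: [-2.266, 2.175, -0.001]
contact_force: [-0.4, 0.1, -0.3]
gripper_width: 0.0437
```

Call:
servo_tool(moves=[[[0,0,0.04,0,0,0],[0,0,0.03,0,0,0],[0,0,0,0,0,0]]])

```text
clock: 18.8
position: [0.5242, -0.0676, 0.0782]
tool_rot: [-2.265, 2.174, -0.003]
contact_force: [-1.7, 2.7, 11.1]
gripper_width: 0.0437
```

Landed, at 11 N. I ease off slightly, open and rise.

Call:
servo_tool(moves=[[[0,0,-0.05,0,0,0],[0,0,0,0,0,0]]])

```text
clock: 19.0
position: [0.5233, -0.0676, 0.0783]
tool_rot: [-2.266, 2.175, -0.001]
contact_force: [-0.1, 1.2, 5.5]
gripper_width: 0.0433
```

Call:
servo_tool(moves=[[[0,0,0,0,0,0],[0,0,0,0,0,0],[0,0,0,0,0,0],[0,0,-0.3,0,0,0],[0,0,-0.8,0,0,0],[0,0,-1,0,0,0],[0,0,-1,0,0,0],[0,0,-1,0,0,0]]], gripper=0.66)

```text
clock: 19.8
position: [0.5228, -0.0676, 0.1816]
tool_rot: [2.266, -2.176, 0.0]
contact_force: [0.6, -0.1, -0.3]
gripper_width: 0.0581
```

Call:
servo_tool(moves=[[[0,1,-0.5,0,0,0],[0,1,0,0,0,0],[0,1,0,0,0,0],[0,1,0,0,0,0],[0,0,0,0,0,0],[0,0,0,0,0,0]]])

```text
clock: 20.4
position: [0.4233, -0.0719, 0.1934]
tool_rot: [-2.265, 2.176, -0.003]
contact_force: [-0.5, -0.2, 1.1]
gripper_width: 0.0576
```

```bash
python3 - <<'E'
from h import *
s=ctrl.state();print(s['position'],s['contact_force'],s['gripper_width'])
im,d=ctrl.capture('wrist');im2,_=ctrl.capture('scene')
a=cv2.resize(im2[160:320,250:410],(400,400),interpolation=cv2.INTER_CUBIC)
cv2.imwrite('pics/w9.png',np.hstack([im[:,120:520],a])[:,:,::-1])
E
```

```text
[ 0.42332643 -0.07192427  0.19342358] [-0.50329427 -0.23053321  1.14927815] 0.057559155291278925
```

View pics/w9.png

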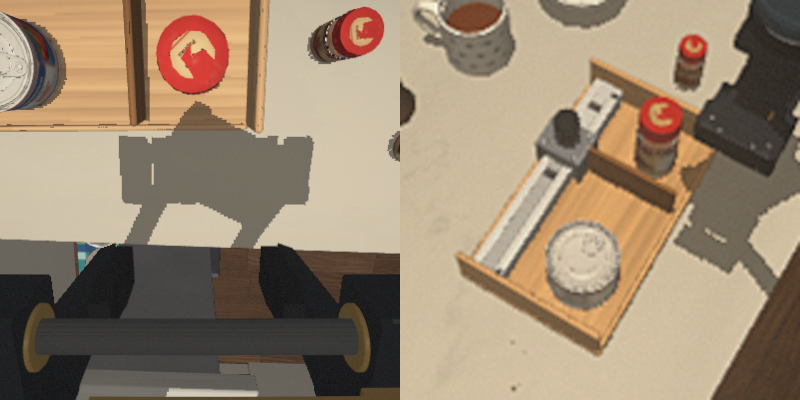

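The final view shows the jar upright on the floor of the widened bay (lid at (193, 53) in the wrist view), with the gripper clear. I hand in.

```bash
python3 -c "
from station import ctrl
print(ctrl.job_done())"
```

```text
the job is handed in; nothing more can be done
None
```

The jar is standing upright and released in the widened bay. The divider's pin is seated in the very next hole, about 60 mm from the home hole. I handed the job in at about 20 s of the 64 s allowed.

- **Divider:** I gripped the knob, raised it about 11 mm and slid the divider 33 mm while it was lifted. I then set the pin on the rail, let go of the knob and pushed it with an open finger at 10 mm/s.
- **Pin:** The pin dropped in at about 60 mm. The push force read at the end of each step never passed 8 N. The depth picture put the knob's top at 0.101 m, which is the fully-home height, and later pictures show the home and third holes both empty. I did not push further to test that the divider is locked.
- **Jar:** I gripped it near the lid, lifted it over the end wall and set it down in the middle of the bay. It touched down with 11 N, which I eased to 5.5 N before opening the gripper.
- **Last check:** The final pictures show the jar upright and clear of the walls, and the gripper well away from everything. I touched none of the other objects. The tin and mug look unmoved; I did not check the mill, bowl and lemon again at the end.

The cameras disagreed by 2–5 mm on the knob and jar positions, and close-up wrist views settled it.

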